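Clamp the dosing cartridge with the slip-clutch thumbscrew

ROBOT

A 6-joint arm with a two-finger parallel gripper is mounted at the origin on the work surface. World frame = base frame: x ahead of the robot, y to its left, z up, the work surface at z = 0. Lengths are in mm, angles in rad, forces in N, time in s.
With the tool pointing down it reaches from about 400 to 925 mm from the base axis. Payload 12.5 kg.
Tool frame: the origin (TCP) lies at the centre of the arm's flange, where the gripper is bolted on; the fingertips stand 190 mm ahead of it and the grasp point (between the pads) lies 171 mm ahead of it; z points along the fingers, y is the line along which they close (so a half turn about z gives the same grasp; the last joint's range is limited). The gripper opens to 95 mm and grips with 3 to 60 N. Pads are 20 mm wide; open, the fingers measure 119 mm over their backs; the gripper's body (75 mm by 180 mm) begins 59 mm behind the grasp point.
Start: joints at [-0.106, 0.491, 1.559, -0, 1.092, -0.106], TCP at [625, 0.023, 404.761] pointing down, gripper open.
Joint ranges: [-3.1, 3.1], [-0.84, 2.19], [0.05, 2.79], [-1.13, 4.28], [0.06, 2.93], [-2.69, 2.69]. Speed limits (rad/s): [2.22, 2.22, 2.79, 3.14, 3.14, 3.14].

INTERFACE

Orientations are given as [roll, pitch, yaw] about the fixed x, y, z axes, in that order (R = Rz(yaw) Ry(pitch) Rx(roll)).
In Python, from cell import env, read_camera, search_frame, cut_out gives the robot as it stands. The module is installed in compiled form; this text tells all that it offers.
- The arm moves only by the tool move_arm, never from a script. Its argument "commands" is a list of rows, each a list of 3 entries, a list of its own where there are three numbers: the shift along the world's x, y, z normalised to -1 to 1, where 1 is 0.03 m, then the turn about the world's z normalised to -1 to 1, where 1 is 0.08 rad, then the opening, from -1 (shut) to 1 (fully open), so that 0 is half open. A call has 1 to 20 rows; each row shifts and turns the commanded pose from where the row before left it; what a row does not reach is not made up. A row lasts 1/12 s, in which the tool goes at most 41.7 mm and 7.16 degrees, less where a joint would pass 70% of its speed; a pose out of reach is approached as far as the arm can. A call with a number of a shift or a turn outside -1 to 1 is refused whole. A call with a gripper value outside its range is refused whole. The fingers move at their own pace and stop on an object; the grip force is fixed at half the most. Time passes only in rows, so rows that do not move let the fingers close. It gives the time, the measured TCP pose, the force, the opening and the grip force at its end, in the units of the state.
- env.state(): the state, without advancing time (a new reading comes with each control period).
- read_camera(name): name is "scene" or "side" or "wrist"; returns a dict with "image" (480x640x3 uint8, red, green, blue), "fx", "fy", "cx", "cy" (pixels), "rvec" (rotation vector, rad) and "tvec" (3), from world to camera coordinates, as OpenCV has them. Camera axes: x right, y down, z forward; pixel columns grow to the right and rows downward; lengths in mm; the calibration is good to about 2 mm. The wrist camera is an equidistant fisheye: a pixel r from the principal point sees the ray r / f radians off the axis. A picture is of the moment at which its call begins. There is no depth.
- env.job_done(): hands the job in; it is judged then, once.
Trained networks look in a picture, given as the dict that the camera call returned (one of the last four; its "shot" number tells which), for a name from the list of things; names that differ only in an ending like _2 or _b are one class to them, and where a whole thing is asked for, a point or a joint stands for the part that bears it (a point fixed in the world has none). Each returns a list of dicts, best first, with "confidence" (0 to 1); they miss things now and then, are a little off and sometimes report something else, mostly with a low value. They report only what shows in the picture. A call takes as long as a camera call. They do not tell look-alikes from the thing itself.
- search_frame(thing, picture): "at" ([column, row] in pixels, amid what is visible of it).
- cut_out(thing, picture): "region" (480x640 bool, what is visible of it) and "at" ([column, row] in pixels, amid what is visible of it).
The state is a dict: "t": time; "joints": joint angles; "qvel": joint speeds; "tau": joint torques, N m; "eef_pos": TCP position; "tcp_rot": TCP orientation; "ft_force": force on the tool from outside, world axes, zero at the start; "moment": the same for the moment, N m; "opening": opening from 0.0 (shut) to 1.0 (fully open); "grip_force": force on a finger pad.
Only numpy, scipy, OpenCV 4.12 (cv2) and the standard library are available. Lean on these libraries where they do the work, as an engineer would, in place of code of your own. Each camera call takes 0.05 s, during which the arm holds its last target. There are 200 camera calls.

TASK

Gently push the white dosing cartridge all the way into its dock until it rests against the black stop, and only then tighten the blue thumbscrew clockwise until its slip clutch slips for the first time. Stop there: the screw must be fully home and the clutch must have begun to slip, but by less than an eighth of a turn in all. Let go, and leave the other things on the table where they are.

Things in the scene. Friction and masses are not known exactly. Their poses are not given: they have to be found in the camera images.
- dock: dosing dock fixed to the table: grey base plate 250 x 130 x 12 mm with two aluminium rails (64 mm apart inside, tops 32 mm above the table). Origin on the table under the plate; x runs along the rails from the open end to the closed end (the way the cartridge goes in), z up. The plate runs from x = -160 to +90 mm. A bridge over the rails carries the clamp screw.
- bridge (a point): middle of the top of the grey bridge, at dock x = +20 mm, 80 mm above the table, on the clamp screw's vertical axis. The bridge measures 36 mm along x and 118 mm across; its underside is 64 mm above the table.
- stop: black rubber stop block, 15 x 60 x 30 mm, fixed at the dock's closed end (same origin and axes as the dock); its face, which the cartridge's nose must meet, lies at dock x = +60 mm. Pushing the cartridge against it with more than 40 N would damage it.
- cartridge: white dosing cartridge, block 130 (x) x 60 (y) x 34 mm (z), about 0.4 kg, lying on the dock's plate between the rails (2 mm play a side), drawn out 30 to 65 mm at the start; slides with about 2 to 6 N. Origin at the centre of its underside, x towards its nose; home when its origin is at dock x = -5 mm.
- cart_nose (a point): middle of the cartridge's nose face, 65 mm ahead of its origin, 17 mm above its underside; at dock x = +60 mm when home
- cart_rib (a point): middle of the top edge of the cartridge's green upright push rib (8 mm thick along x, 36 mm across, 28 mm high, its top 74 mm above the table, 45 mm behind the cartridge's origin). Push the rib towards the nose, or pinch it. When home it is 70 mm from the screw's axis.
- knob: blue thumbscrew knob on the bridge: disc 40 mm across, 6 mm thick, with an upright bar 44 long (along x) x 12 thick (y) x 25 mm high, top 124 mm above the table. Origin on the screw's axis, under the disc, 92.5 mm above the table. Clockwise seen from above tightens, the other way unscrews. It turns but does not rise or sink. At the start 1.5 to 3.0 rad are left to home: regrasp as needed.
- knob_grip (a point): centre of the knob's upright bar, on the axis, 12.5 mm below its top. Torque to tighten: about 0.06 N m free, up to 0.1 N m over the last 1.3 rad or so as the sprung pad meets the cartridge; home, the screw stops dead and the torque climbs at once to 0.8 N m (about 0.4 is felt when the turning pauses); there the clutch slips smoothly at a steady torque. Grip with 40 N or more.
- pin_top (a point): top of the thin orange slip pin (6 mm across) in the middle of the knob bar's top, 124 mm above the table (0.5 mm proud of the bar) at the start. It rises only by slipping of the clutch, 5 mm per rad of slip. The slip can also be seen from the sides: the orange pointer on the knob's disc leaves the black mark on the white collar (54 mm across) below it.
- flange (a point): top of the orange flange on the spindle, in the gap under the bridge; it sinks 3 mm per rad of tightening and stands 52.8 mm above the table when the screw is home. Below it hangs the black sprung pad (24 mm across) that presses on the cartridge.
- spare_ring: orange plastic ring, 48 mm across, 10 mm high, lying near the dock; bystander; origin at its underside
- scoop: white spoon-like measuring scoop, 150 mm long, lying near the dock; bystander; origin at its underside
- detergent: white detergent bottle, 90 mm across, 220 mm tall, blue cap; bystander; origin at its underside
- softener: small white bottle, 56 mm across, 130 mm tall; bystander; origin at its underside
- soap_jar: glass jar with a wooden lid, 76 mm across, 90 mm tall; bystander; origin at its underside
- brush: clothes brush, 200 mm long, lying; bystander; origin at its underside
Not all that is in view belongs to the job. Leave any red look-alike of the cartridge alone.

How it is judged (in metres and radians):
On the way:
1. the cartridge is home against the stop while the screw is not yet tightened (x of cart_nose in the frame of dock above 0.0575 m and z of flange in the frame of dock above 0.0542 m), for 0.2 s.
At the end, for the whole second after the job is handed in: the cartridge's nose is within 2.5 mm of the stop and the cartridge lies flat and still; the spindle flange is within 0.5 mm of its home height; the clutch's slip pin has risen by 0.3 to 4 mm (0.06 to 0.8 rad of slip) (x of cart_nose in the frame of dock above 0.0575 m and angle between cartridge's own z axis and vertical below 0.05 rad and z of flange in the frame of dock below 0.0533 m and z of pin_top in the frame of dock between 0.1243 and 0.128 m and linear speed of cartridge below 0.01 m/s); the robot touches nothing.
It fails at once if the clutch has been driven on slipping (pin risen more than 4 mm: an eighth of a turn) (z of pin_top in the frame of dock above 0.128 m).
It fails at once if the cartridge is rammed against the stop with more than 40 N (contact force between cartridge and stop above 40 N).
It fails at once if a bystander is moved more than 30 mm (distance of any of spare_ring, scoop, detergent, softener, soap_jar, brush from where it was at the start of the episode above 0.03 m).
It also fails if it takes over 72 s, if anything falls off the work surface, if the arm or the gripper's body presses on something with over 40 N, if the wrist force passes 120 N, or if a joint passes its speed limit or range.

## Working session

There is one attempt and no reset: what is moved stays moved. The work goes in short steps, Python scripts to look and compute and a tool call to move; the robot and the scene stay as the last step left them, time stands still between calls to the robot, and variables do not carry over. Pictures are saved under pics/ and viewed, at most 10 in all, crops included, and the job is handed in when it is done.

Besides the shell and the picture viewer there is one more tool, called after "Call:" as name([rows], argument=value, ...), one row to a line, values as JSON. move_arm: Moves the arm, as the interface text tells. Its arguments: {"type":"object","properties":{"commands":{"type":"array","items":{"type":"array"}}},"required":["commands"]}

```bash
mkdir -p pics; cat > h.py <<'E'
import numpy as np, cv2
from cell import env, read_camera, search_frame, cut_out
def shot(n,save=None):
    p=read_camera(n)
    if save: cv2.imwrite('pics/'+save,p['image'][:,:,::-1])
    return p
def ray(p,uv):
    R=cv2.Rodrigues(np.array(p['rvec'],float))[0];t=np.array(p['tvec'],float).ravel()
    x=(uv[0]-p['cx'])/p['fx'];y=(uv[1]-p['cy'])/p['fy']
    if p.get('fish'):
        r=np.hypot(x,y);d=np.array([np.sin(r)*x/max(r,1e-9),np.sin(r)*y/max(r,1e-9),np.cos(r)])
    else: d=np.array([x,y,1.])
    return -R.T@t, R.T@d
def at_z(p,uv,z):
    o,d=ray(p,uv); return o+d*(z-o[2])/d[2]
def proj(p,X):
    R=cv2.Rodrigues(np.array(p['rvec'],float))[0];t=np.array(p['tvec'],float).ravel()
    c=R@np.array(X,float)+t
    if p.get('fish'):
        r=np.hypot(c[0],c[1]);a=np.arctan2(r,c[2]);x,y=c[0]/r*a,c[1]/r*a
    else: x,y=c[0]/c[2],c[1]/c[2]
    return np.array([x*p['fx']+p['cx'],y*p['fy']+p['cy']])
E
python3 - <<'E'
from h import *
np.set_printoptions(precision=1,suppress=True)
zs=dict(dock=12,bridge=80,stop=42,cartridge=46,cart_rib=74,knob=110,knob_grip=111.5,pin_top=124,flange=57,spare_ring=10,scoop=10,detergent=110,softener=65,soap_jar=45,brush=15)
for n in ['scene','side','wrist']:
    p=shot(n,n+'0.png'); p['fish']=n=='wrist'
    print(n,ray(p,[p['cx'],p['cy']]),p['fx'])
    for k,z in zs.items():
        for r in search_frame(k,p)[:2]: print(k,round(r['confidence'],2),np.array(r['at']),at_z(p,r['at'],z))
E
```

```text
scene (array([1441.7, -271.7,  825. ]), array([-0.8,  0.3, -0.6])) 484.7264623753736
dock 0.68 [329.8 283.3] [569.7  59.1  12. ]
bridge 0.78 [325.  282.5] [636.1  22.   80. ]
bridge 0.48 [331.1 301.1] [700.   12.9  80. ]
stop 0.65 [329.  300.5] [658.5  23.5  42. ]
cartridge 0.82 [400.1 235.6] [487.1 298.   46. ]
cartridge 0.67 [330.8 282.7] [605.   48.4  46. ]
cart_rib 0.93 [330.2 280.8] [628.2  37.9  74. ]
cart_rib 0.69 [395.4 234.9] [514.2 267.3  74. ]
knob 0.64 [329. 262.] [602.8  44.4 110. ]
knob 0.19 [329.8 283.4] [675.2  19.1 110. ]
knob_grip 0.53 [329.3 262.2] [605.5  44.2 111.5]
spare_ring 0.51 [384.8 282.5] [613.7 192.4  10. ]
scoop 0.96 [278.5 282.1] [517.3 -61.4  10. ]
detergent 0.72 [469.5 229.8] [605.3 430.  110. ]
softener 0.62 [484.4 184.5] [355.5 660.6  65. ]
softener 0.22 [330.2 299.5] [679.4  18.6  65. ]
soap_jar 0.92 [109.5 349. ] [ 639.1 -462.2   45. ]
brush 0.68 [105.  295.2] [ 420.3 -478.7   15. ]
brush 0.24 [333.3 254.8] [466.  108.5  15. ]
side (array([ 457.9, 1092.5, 1147.2]), array([ 0. , -0.7, -0.7])) 607.8259957415253
dock 0.68 [302.4 279.3] [561.5  89.4  
[... 702 characters left out ...]
  -481.2   45. ]
brush 0.8 [363.1 152.8] [ 426.  -447.1   15. ]
wrist (array([626.1,  67.9, 384.6]), array([-0. , -0.2, -1. ])) 371.64829954431775
dock 0.76 [268.3 159.6] [579.5  55.6  12. ]
bridge 0.9 [267.3 160.5] [587.2  57.1  80. ]
stop 0.79 [331.1 182.6] [641.1  34.9  42. ]
stop 0.55 [280.4 174.3] [594.3  42.7  42. ]
cartridge 0.64 [208.6 140. ] [527.8  76.7  46. ]
cart_rib 0.66 [211.7 140.2] [538.7  75.6  74. ]
cart_rib 0.63 [280.2 174.5] [597.1  44.9  74. ]
knob 0.82 [279.8 175.1] [600.2  47.1 110. ]
knob 0.52 [333.3 184. ] [639.8  40.4 110. ]
spare_ring 0.88 [298.6  39.9] [609.9 178.9  10. ]
spare_ring 0.3 [332.5 185.9] [644.   28.4  10. ]
scoop 0.93 [230.5 273.9] [534.4 -66.1  10. ]
```

```bash
python3 - <<'E'
import cv2
a=cv2.imread('pics/wrist0.png');b=cv2.imread('pics/scene0.png');c=cv2.imread('pics/side0.png')
w=cv2.resize(a[60:320,120:420],None,fx=2.6,fy=2.25,interpolation=3)
w=cv2.resize(a[80:280,140:400],(780,600),interpolation=3);cv2.imwrite('pics/w0c.png',w)
s=cv2.resize(b[210:340,240:410],(400,306),interpolation=3);t=cv2.resize(c[200:330,230:400],(400,306),interpolation=3)
cv2.imwrite('pics/ss0c.png',cv2.hconcat([s,t]))
E
```

```text
(no output)
```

View pics/w0c.png

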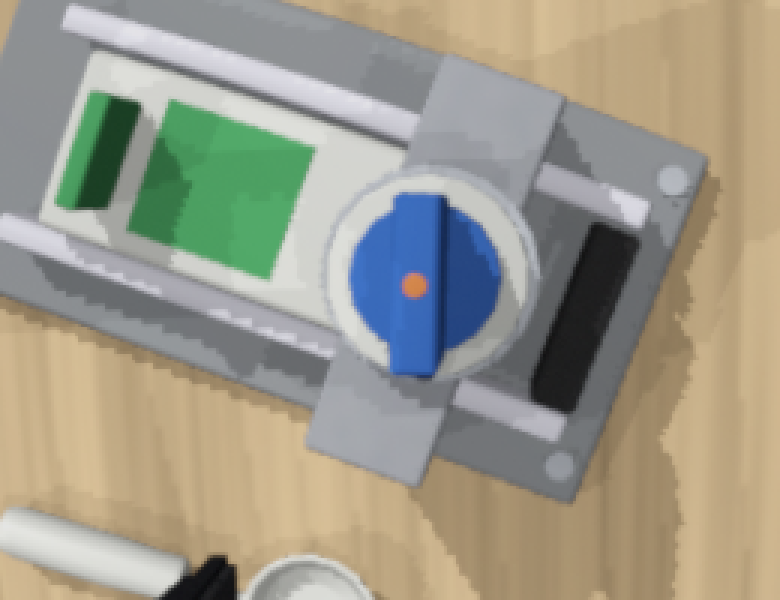

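View pics/ss0c.png

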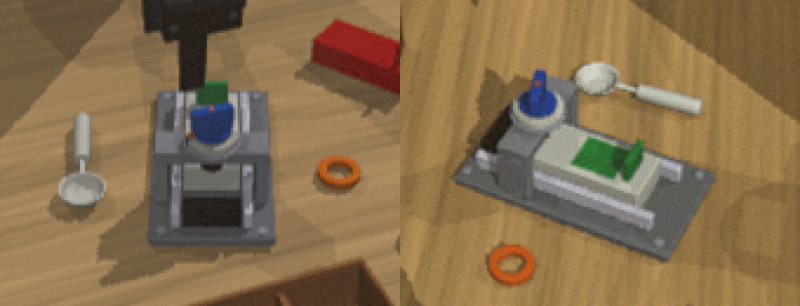

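The wrist crop shows the knob bar lying roughly along world y with its pin at (278,175), and the rib top at about (168,130). The dock slants down to the right. There is a red decoy away to the left of the dock in the scene view.

```bash
python3 - <<'E'
from h import *
np.set_printoptions(precision=1,suppress=True)
p=shot('wrist');p['fish']=True
f=lambda u,v,z: at_z(p,[u/3+140,v/3+80],z)
pin=f(415,286,124);print('pin',pin)
print('ribc',[f(*c,74) for c in [(92,92),(112,96),(80,210),(57,205)]],'mean',np.mean([f(*c,74) for c in [(92,92),(112,96),(80,210),(57,205)]],0))
for a,b,z in [((65,12),(415,122),32),((0,222),(330,352),32),((600,228),(535,395),42),((445,52),(566,97),80),((308,445),(418,487),80),((0,295),(572,502),12),((709,157),(572,502),12)]:
    A,B=f(*a,z),f(*b,z);d=B-A;print(A,B,np.arctan2(d[1],d[0]))
br=[f(*c,80) for c in [(445,52),(566,97),(308,445),(418,487)]];print('bridge',np.mean(br,0))
A,B=f(420,195,124),f(415,375,124);print('bar',A,B,np.arctan2(*(B-A)[1::-1]))
for n in ['scene','side']:
    q=shot(n);print(n,proj(q,pin))
s=env.state();print(s['t'],s['ft_force'],s['tcp_rot'],s['opening'])
E
```

```text
pin [600.5  48.  124. ]
ribc [array([501.3, 103.9,  74. ]), array([507.6, 102.2,  74. ]), array([496.7,  69.4,  74. ]), array([489.3,  71.4,  74. ])] mean [498.7  86.7  74. ]
[474.4 137.   32. ] [591.9  93.2  32. ] -0.35701928020023704
[448.7  67.6  32. ] [563.5  20.1  32. ] -0.39176871515753886
[649.2  59.6  42. ] [629.4   7.6  42. ] -1.9343382273003829
[604.7 108.9  80. ] [637.3  96.3  80. ] -0.36910726734110244
[564.7   0.2  80. ] [595.9 -12.1  80. ] -0.3751357328926993
[437.2  41.2  12. ] [642.6 -35.4  12. ] -0.35672940658320096
[687.5  83.4  12. ] [642.6 -35.4  12. ] -1.932780872819141
bridge [600.7  48.3  80. ]
bar [601.9  69.4 124. ] [600.1  26.9 124. ] -1.6114927373079995
scene [330.1 256.4]
side [287.9 234.5]
2.55 [-0.6 -1.1  0.7] [3.1 0.  1.6] 0.9983893096665685
```

Call:
move_arm([
  [[-0.343,0.217,0],1,-1],
  [[-0.343,0.217,0],1,-1],
  [[-0.343,0.217,0],1,-1],
  [[-0.343,0.217,0],1,-1],
  [[-0.343,0.217,0],1,-1],
  [[-0.343,0.217,0],1,-1],
  [[-0.343,0.217,0],1,-1],
  [[-0.343,0.217,-0.5],1,-1],
  [[-0.343,0.217,-0.5],1,-1],
  [[-0.343,0.217,-0.5],1,-1],
  [[-0.343,0.217,-0.5],1,-1],
  [[-0.343,0.217,-0.5],1,-1],
  [[-0.343,0.217,-0.5],1,-1],
  [[-0.343,0.217,-0.5],1,-1],
  [[-0.343,0.217,-0.5],1,-1],
  [[0,0,0],0,-1],
])

```text
t: 3.88
eef_pos: [469.0, 98.3, 282.9]
tcp_rot: [-3.14, -0.004, 2.775]
ft_force: [0.4, 0.5, -0.8]
opening: 0.007
grip_force: 0.0
```

```bash
python3 - <<'E'
from h import *
p=shot('wrist','w1.png');p['fish']=True;s=env.state();print(s['t'],s['eef_pos'],s['tcp_rot'],s['ft_force'],s['opening'])
E
```

```text
3.9333 [470.2493479   97.96489426 284.16093182] [-3.14063739e+00 -2.20116353e-03  2.77040673e+00] [-0.41143691  0.12138751  0.60131521] 0.00178233325300758
```

View pics/w1.png

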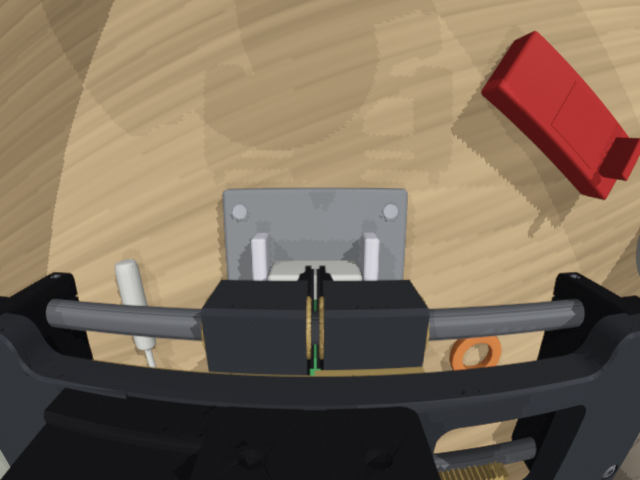

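The dock is square to the view and the closed fingers are centred on it at column 315. Now I'll lower and push.

Call:
move_arm([
  [[0,0,-0.6],0,-1],
  [[0,0,-0.6],0,-1],
  [[0,0,0],0,-1],
  [[0.156,-0.06,0],0,-1],
  [[0.156,-0.06,0],0,-1],
  [[0.156,-0.06,0],0,-1],
  [[0.156,-0.06,0],0,-1],
  [[0.156,-0.06,0],0,-1],
])

```text
t: 4.6
eef_pos: [494.5, 88.4, 249.4]
tcp_rot: [3.141, 0.0, 2.77]
ft_force: [-4.1, 0.8, 2.7]
opening: 0.004
grip_force: 1.9
```

Call:
move_arm([
  [[0.156,-0.06,0],0,-1],
  [[0.156,-0.06,0],0,-1],
  [[0.125,-0.048,0],0,-1],
  [[0.06,-0.024,0],0,-1],
  [[0,0,0],0,-1],
])

```text
t: 5.02
eef_pos: [509.5, 82.7, 248.7]
tcp_rot: [3.141, 0.001, 2.771]
ft_force: [-0.4, -0.1, -0.5]
opening: 0.005
grip_force: 0.0
```

```bash
python3 - <<'E'
from h import *
s=env.state();print(s['t'],s['eef_pos'],s['tcp_rot'],s['ft_force'])
a=shot('side');b=shot('scene')
c=cv2.resize(a['image'][200:330,230:400],(400,306),interpolation=3);d=cv2.resize(b['image'][210:340,240:410],(400,306),interpolation=3)
cv2.imwrite('pics/v2.png',cv2.hconcat([d,c])[:,:,::-1])
E
```

```text
5.0167 [509.50471216  82.69870772 248.7225884 ] [3.14122905e+00 8.99435766e-04 2.77058676e+00] [-0.37519414 -0.06824876 -0.53551607]
```

View pics/v2.png

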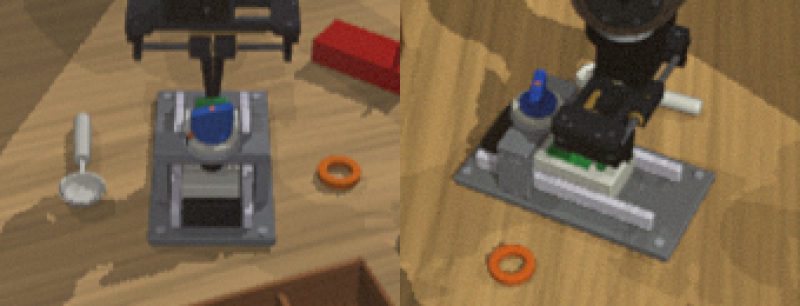

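The side view shows the cartridge sliding in, with about 13 mm left. I'll go on gently.

Call:
move_arm([
  [[0.094,-0.036,0],0,-1],
  [[0.094,-0.036,0],0,-1],
  [[0.062,-0.024,0],0,-1],
  [[0.031,-0.012,0],0,-1],
])

```text
t: 5.45
eef_pos: [517.6, 79.6, 248.7]
tcp_rot: [3.142, -0.0, 2.771]
ft_force: [-3.1, 0.8, 1.0]
opening: 0.005
grip_force: 1.6
```

Call:
move_arm([
  [[0.031,-0.012,0],0,-1],
  [[0.031,-0.012,0],0,-1],
])

```text
t: 5.62
eef_pos: [519.1, 79.0, 248.7]
tcp_rot: [-3.141, -0.001, 2.771]
ft_force: [-7.9, 4.9, 6.8]
opening: -0.0
grip_force: 4.3
```

Call:
move_arm([
  [[0.031,-0.012,0],0,-1],
])

```text
t: 5.7
eef_pos: [519.4, 78.8, 248.7]
tcp_rot: [-3.141, -0.003, 2.771]
ft_force: [-11.6, 5.7, 9.6]
opening: 0.004
grip_force: 6.5
```

Call:
move_arm([
  [[0.02,-0.008,0],0,-1],
  [[0,0,0],0,-1],
  [[0,0,0],0,-1],
])

```text
t: 5.95
eef_pos: [519.6, 78.7, 248.7]
tcp_rot: [-3.141, -0.004, 2.771]
ft_force: [-10.4, 4.6, 7.5]
opening: 0.003
grip_force: 5.9
```

```bash
python3 - <<'E'
from h import *
b=shot('scene');a=shot('side')
c=cv2.resize(b['image'][225:325,275:385],(660,600),interpolation=3)
cv2.imwrite('pics/v3.png',c[:,:,::-1])
E
```

```text
(no output)
```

View pics/v3.png

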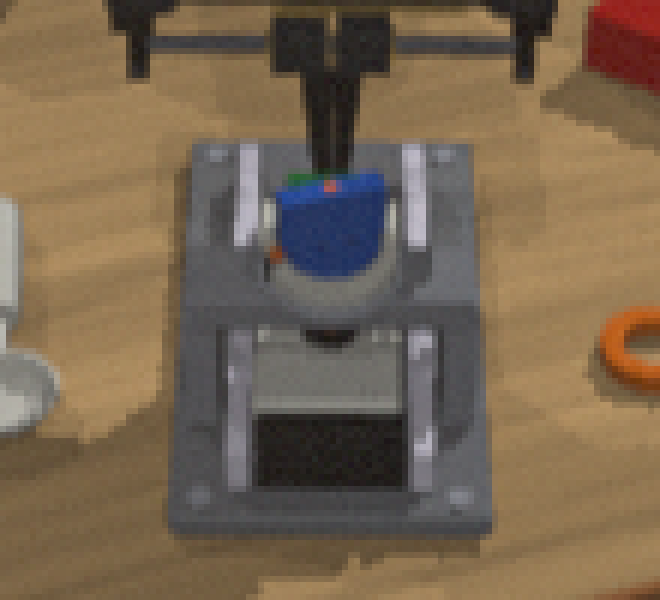

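Nose and stop look in contact: the white meets the black at crop row ~412, with no plate between them. The force stays above sliding friction, so it is home. Next I'll back off, lift and go over the knob.

Call:
move_arm([
  [[-0.156,0.06,0],0,-1],
  [[0,0,1],0,-1],
  [[0,0,1],0,1],
  [[0,0,1],-1,1],
])

```text
t: 6.38
eef_pos: [516.2, 80.1, 339.8]
tcp_rot: [3.142, 0.0, 2.692]
ft_force: [-0.1, -0.3, 0.3]
opening: 0.094
grip_force: 0.0
```

Call:
move_arm([
  [[0.19,-0.072,0],-1,1],
  [[0.19,-0.072,0],-1,1],
  [[0.19,-0.072,0],-1,1],
  [[0.19,-0.072,0],-1,1],
  [[0.19,-0.072,0],-1,1],
  [[0.19,-0.072,0],-1,1],
  [[0.19,-0.072,0],-1,1],
  [[0.19,-0.072,0],-1,1],
  [[0.19,-0.072,0],-1,1],
  [[0.19,-0.072,0],-1,1],
  [[0.19,-0.072,0],-1,1],
  [[0.19,-0.072,0],-1,1],
  [[0.19,-0.072,0],-1,1],
  [[0.19,-0.072,0],-1,1],
  [[0.19,-0.072,0],-0.5,1],
  [[0,0,0],0,1],
])

```text
t: 7.72
eef_pos: [602.4, 47.4, 338.8]
tcp_rot: [3.14, 0.0, 1.529]
ft_force: [-0.7, -0.3, 0.1]
opening: 0.997
grip_force: 0.0
```

```bash
python3 - <<'E'
from h import *
p=shot('wrist','w4.png');s=env.state();print(s['t'],s['eef_pos'],s['tcp_rot'],s['ft_force'],s['moment'],s['joints'])
for k in ['knob','pin_top','cart_rib']: print(k,[(r['confidence'],r['at']) for r in search_frame(k,p)[:1]])
p['fish']=True;print(proj(p,[600.5,48,124]))
E
```

```text
7.7667 [601.91085847  47.5477249  338.67965018] [3.14054622e+00 1.44712325e-04 1.53138039e+00] [-0.76235626  0.2944157  -0.31721093] [-0.02221643 -0.01981662  0.03032189] [-3.05105968e-02  5.32396088e-01  1.68440422e+00 -1.93046403e-04
  9.23747253e-01  9.02155992e-03]
knob [(0.85, [308.2, 260.4])]
pin_top [(0.64, [307.4, 260.0])]
cart_rib [(0.67, [243.9, 211.0])]
[308.64043206 270.59639436]
```

View pics/w4.png

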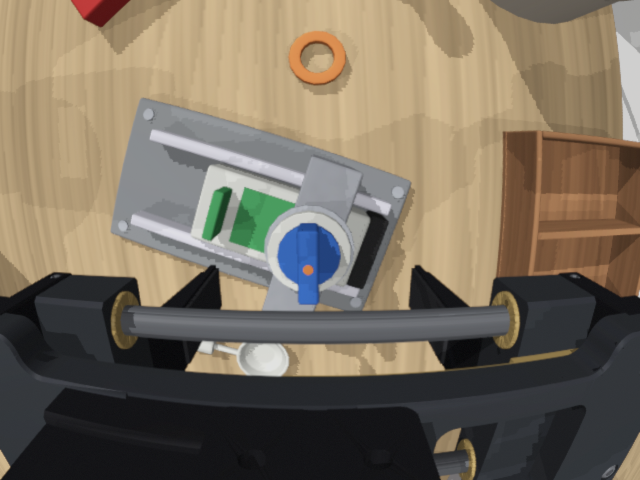

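The pin is at (308,270), as projected, and the bar is aligned with the fingers. I'll descend and grip.

Call:
move_arm([
  [[-0.047,0.015,-0.5],0,-0.2],
  [[0,0,-0.5],0,-0.2],
  [[0,0,-0.37],0,-0.2],
  [[0,0,-0.18],0,-0.2],
  [[0,0,0],0,-0.2],
  [[0,0,0],0,-1],
  [[0,0,0],0,-1],
  [[0,0,0],0,-1],
  [[0,0,0],0,-1],
  [[0,0,0],0,-1],
  [[0,0,0],0,-1],
  [[0,0,0],0,-1],
])

```text
t: 8.92
eef_pos: [600.2, 48.2, 292.4]
tcp_rot: [3.141, 0.0, 1.531]
ft_force: [0.5, 0.5, 0.5]
opening: 0.214
grip_force: 0.0
```

```bash
cat > st.py <<'E'
from cell import env
s=env.state();print(round(s['t'],2),s['eef_pos'].round(1),'yaw',round(s['tcp_rot'][2],3),'F',s['ft_force'].round(1),'M',s['moment'].round(3),'op',round(s['opening'],3),'g',round(s['grip_force'],1),'q6',round(s['joints'][5],3))
E
python3 st.py
```

```text
8.92 [600.2  48.2 292.4] yaw 1.531 F [0.5 0.5 0.5] M [ 0.014  0.001 -0.018] op 0.214 g 0.0 q6 0.011
```

Call:
move_arm([
  [[0,0,0],0,-1],
  [[0,0,0],0,-1],
  [[0,0,0],0,-1],
  [[0,0,0],0,-1],
])

```text
t: 9.25
eef_pos: [599.6, 48.2, 292.3]
tcp_rot: [-3.139, 0.0, 1.531]
ft_force: [-5.0, -0.4, 4.5]
opening: 0.126
grip_force: 30.0
```

```bash
python3 st.py
```

```text
9.25 [599.6  48.2 292.3] yaw 1.531 F [-5.  -0.4  4.5] M [-0.012  0.933  0.062] op 0.126 g 30.0 q6 0.01
```

Call:
move_arm([
  [[-0.025,0,0],0,-1],
  [[0,0,0],-0.5,-1],
  [[0,0,0],-1,-1],
  [[0,0,0],-1,-1],
  [[0,0,0],-1,-1],
])

```text
t: 9.67
eef_pos: [599.2, 48.2, 292.4]
tcp_rot: [-3.141, 0.0, 1.247]
ft_force: [-2.1, -0.1, 3.7]
opening: 0.125
grip_force: 30.0
```

```bash
python3 st.py
```

```text
9.67 [599.2  48.2 292.4] yaw 1.247 F [-2.1 -0.1  3.7] M [-0.046  0.592  0.041] op 0.125 g 30.0 q6 0.294
```

Call:
move_arm([
  [[-0.02,0,0],-1,-1],
  [[0,0,0],-1,-1],
  [[0,0,0],-1,-1],
  [[0,0,0],-1,-1],
  [[0,0,0],-1,-1],
  [[0,0,0],-1,-1],
  [[0,0,0],-1,-1],
  [[0,0,0],-1,-1],
  [[0,0,0],-1,-1],
  [[0,0,0],-1,-1],
  [[0,0,0],-1,-1],
  [[0,0,0],-1,-1],
])

```text
t: 10.67
eef_pos: [598.9, 48.3, 292.4]
tcp_rot: [3.141, -0.0, 0.287]
ft_force: [-1.1, -0.1, 2.3]
opening: 0.126
grip_force: 30.0
```

```bash
python3 st.py
```

```text
10.67 [598.9  48.3 292.4] yaw 0.287 F [-1.1 -0.1  2.3] M [0.036 0.254 0.058] op 0.126 g 30.0 q6 1.254
```

Call:
move_arm([
  [[0,0,0],-1,-1],
  [[0,0,0],-1,-1],
])

```text
t: 10.83
eef_pos: [598.9, 48.2, 292.4]
tcp_rot: [3.141, -0.0, 0.127]
ft_force: [-0.8, 1.2, 2.1]
opening: 0.125
grip_force: 30.0
```

```bash
python3 st.py
```

```text
10.83 [598.9  48.2 292.4] yaw 0.127 F [-0.8  1.2  2.1] M [ 0.051  0.339 -0.004] op 0.125 g 30.0 q6 1.414
```

Call:
move_arm([
  [[0,0,0],-1,-1],
  [[0,0,0],-1,-1],
])

```text
t: 11.0
eef_pos: [598.9, 48.2, 292.4]
tcp_rot: [3.142, -0.0, -0.033]
ft_force: [-1.1, 0.1, 2.3]
opening: 0.123
grip_force: 30.0
```

```bash
python3 st.py
```

```text
11.0 [598.9  48.2 292.4] yaw -0.033 F [-1.1  0.1  2.3] M [0.136 0.408 0.036] op 0.123 g 30.0 q6 1.574
```

Call:
move_arm([
  [[0,0,0],-1,-1],
  [[0,0,0],-1,-1],
])

```text
t: 11.17
eef_pos: [598.8, 48.3, 292.4]
tcp_rot: [-3.142, -0.0, -0.193]
ft_force: [-1.8, 0.8, 1.7]
opening: 0.129
grip_force: 30.0
```

```bash
python3 st.py
```

```text
11.17 [598.8  48.3 292.4] yaw -0.193 F [-1.8  0.8  1.7] M [0.157 0.393 0.098] op 0.129 g 30.0 q6 1.734
```

Call:
move_arm([
  [[0,0,0],-1,-1],
  [[0,0,0],-1,-1],
])

```text
t: 11.33
eef_pos: [598.8, 48.3, 292.4]
tcp_rot: [-3.142, -0.0, -0.353]
ft_force: [-1.0, 0.3, 2.2]
opening: 0.127
grip_force: 30.0
```

```bash
python3 st.py
```

```text
11.33 [598.8  48.3 292.4] yaw -0.353 F [-1.   0.3  2.2] M [0.135 0.376 0.051] op 0.127 g 30.0 q6 1.894
```

Call:
move_arm([
  [[0,0,0],-1,-1],
  [[0,0,0],-1,-1],
])

```text
t: 11.5
eef_pos: [598.8, 48.3, 292.4]
tcp_rot: [-3.141, -0.0, -0.513]
ft_force: [-1.4, 0.0, 2.2]
opening: 0.128
grip_force: 30.0
```

```bash
python3 st.py
```

```text
11.5 [598.8  48.3 292.4] yaw -0.513 F [-1.4  0.   2.2] M [0.216 0.411 0.049] op 0.128 g 30.0 q6 2.054
```

Call:
move_arm([
  [[0,0,0],-1,-1],
  [[0,0,0],-1,-1],
])

```text
t: 11.67
eef_pos: [598.8, 48.4, 292.4]
tcp_rot: [3.141, -0.0, -0.672]
ft_force: [-0.8, 1.4, 2.4]
opening: 0.129
grip_force: 31.3
```

```bash
python3 st.py
```

```text
11.67 [598.8  48.4 292.4] yaw -0.672 F [-0.8  1.4  2.4] M [0.31  0.44  0.798] op 0.129 g 31.3 q6 2.213
```

Call:
move_arm([
  [[0,0,0],-1,-1],
  [[0,0,0],-1,-1],
])

```text
t: 11.83
eef_pos: [598.8, 48.4, 292.4]
tcp_rot: [3.141, -0.0, -0.832]
ft_force: [-1.8, 1.5, 3.0]
opening: 0.131
grip_force: 31.3
```

```bash
python3 st.py
```

```text
11.83 [598.8  48.4 292.4] yaw -0.832 F [-1.8  1.5  3. ] M [0.394 0.414 0.764] op 0.131 g 31.3 q6 2.373
```

Torque has levelled at about 0.8 N m over 0.16 to 0.3 rad, so the clutch is slipping. I'll stop, let go and verify.

Call:
move_arm([
  [[0,0,0],0,-1],
  [[0,0,0],0,-0.2],
  [[0,0,0],0,-0.2],
  [[0,0,0],0,-0.2],
  [[0,0,0],0,-0.2],
  [[0,0,0],0,-0.2],
  [[0,0,0.5],0,-0.2],
  [[0,0,1],0,-0.2],
  [[0,0,1],0,-0.2],
  [[0,0,1],0,-0.2],
  [[0,0,1],0,-0.2],
  [[0,0,0],0,-0.2],
])

```text
t: 12.83
eef_pos: [599.1, 48.2, 433.0]
tcp_rot: [-3.136, -0.006, -0.829]
ft_force: [0.7, -0.1, 0.9]
opening: 0.402
grip_force: 0.0
```

```bash
python3 st.py; python3 - <<'E'
from h import *
p=shot('wrist');q=shot('scene');r=shot('side')
np.set_printoptions(precision=1,suppress=True)
for n,x in zip('wsr',[p,q,r]):
    x['fish']=n=='w';print(n,proj(x,[600.5,48,124]),[ (k,[(round(a['confidence'],2),a['at']) for a in search_frame(k,x)[:1]]) for k in ['pin_top','flange']])
u,v=map(int,proj(p,[600.5,48,100]))
c=lambda i,a,b,h,w,W,H: cv2.resize(i['image'][a:a+h,b:b+w],(W,H),interpolation=3)
A=c(p,max(v-50,0),max(u-50,0),100,100,400,400);B=c(q,240,290,80,80,400,400)
cv2.imwrite('pics/v5.png',cv2.hconcat([A,B])[:,:,::-1])
E
```

```text
12.83 [599.1  48.2 433. ] yaw -0.829 F [ 0.7 -0.1  0.9] M [0.127 0.174 0.055] op 0.402 g 0.0 q6 2.37
w [317.  234.3] [('pin_top', [(0.45, [318.8, 239.2])]), ('flange', [])]
s [330.1 256.4] [('pin_top', [(0.52, [329.0, 261.3])]), ('flange', [(0.2, [327.8, 283.5])])]
r [287.9 234.5] [('pin_top', [(0.19, [262.5, 381.7])]), ('flange', [])]
```

View pics/v5.png

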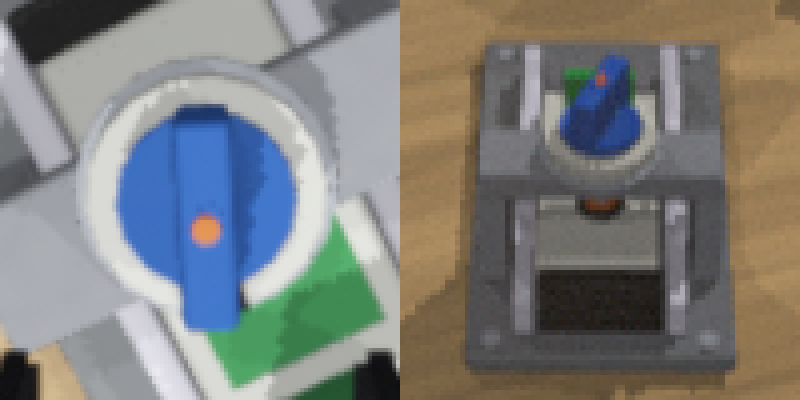

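Wrist crop: the black collar mark at (245,300) trails the bar's end at (212,320) by about 0.3 rad, on the clutch-slip side and well under the limit. In the scene crop the nose still meets the black stop at row ~270, the orange flange sits low, and the robot is clear.

```bash
python3 -c "
from cell import env
print(env.job_done())"
```

```text
the job is handed in; nothing more can be done
None
```

I pushed the cartridge home against the stop at about 14 N, tightened the thumbscrew until its clutch slipped by roughly 0.3 rad (estimated from torque and camera), let go and handed the job in; no verdict came back.

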